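# Set the bench shut-off valve to two turns open and hold it

## Robot

A 7-joint arm with a two-finger parallel gripper is mounted at the origin on a cart in front of the work surface, level with it; the furniture and walls round the work are solid. World frame = base frame: x ahead of the robot, y to its left, z up, the work surface at z = 0. Lengths are in mm, angles in rad, forces in N, time in s.
With the tool pointing down it reaches from about 400 to 875 mm from the base axis. Payload 6.5 kg.
Tool frame: the origin (TCP) lies midway between the tips of the shut fingers; the grasp point (between the pads) lies 19 mm behind it; z points along the fingers, y is the line along which they close (so a half turn about z gives the same grasp; the last joint's range is limited). The gripper opens to 85 mm and grips with 20 to 120 N. Pads are 22 mm wide; open, the fingers measure 114 mm over their backs; the gripper's body (76 mm by 85 mm) begins 54 mm behind the grasp point. The pads swing forward as they close: fully open they stand 13 mm farther back than shut.
Start: joints at [1.243, 0.536, -0.004, 1.538, 0.003, 1.067, -0.071], TCP at [168.229, -627.845, 231.29] pointing down, gripper open.
Joint ranges: [-2.7, 2.7], [-0.37, 2.16], [-1.27, 1.26], [0.24, 2.4], [-1.31, 4.45], [0.19, 1.91], [-2.76, 2.76]. Speed limits (rad/s): [2.39, 2.39, 3.14, 3.14, 3.14, 3.14, 3.14].

## Interface

Orientations are given as a unit quaternion [x, y, z, w].
In Python, from plant import r gives the robot as it stands.
- The arm moves only by the shell command python3 -m pendant 'ROWS' [FORCE]. ROWS is JSON, a list of rows, each a list of 7 numbers: the shift along the tool's x, y, z in m, then the turn, a rotation vector about the tool's x, y, z in rad, then the finger opening in m, from 0 to 0.0854. A call has 1 to 8 rows; each row shifts and turns the commanded pose from where the row before left it, along the tool's axes as they then stand; what a row does not reach is not made up. A row lasts 1/12 s, in which the tool goes at most 41.7 mm and 7.16 degrees, less where a joint would pass 70% of its speed; a pose out of reach is approached as far as the arm can. A call is refused whole if a number of a shift passes 0.0417 or a number of a turn 0.125, either way. A call with a gripper value outside its range is refused whole. The fingers move at their own pace and stop on an object; FORCE is the grip in N (left out, the last holds). Time passes only in rows, so rows that do not move let the fingers close. It gives the time, the measured TCP pose, the force, the opening and the grip force at its end, in the units of the state.
- r.observe(): the state, without advancing time (a new reading comes with each control period).
- r.camera(name): name is "scene" or "side" or "wrist"; returns a dict with "color" (400x640x3 uint8, blue, green, red), "fx", "fy", "cx", "cy" (pixels), "R" (3x3) and "t" (3): a world point X has camera coordinates R X + t. Camera axes: x right, y down, z forward; pixel columns grow to the right and rows downward; lengths in mm; the calibration is good to about 2 mm. A picture is of the moment at which its call begins. There is no depth.
- r.job_done(): hands the job in; it is judged then, once.
The state is a dict: "t": time; "qpos": joint angles; "qd": joint speeds; "joint_torque": joint torques, N m; "tool_pos": TCP position; "ee_rot": TCP orientation; "contact_force": force on the tool from outside, world axes, zero at the start; "moment": the same for the moment, N m; "gripper_width": opening from 0.0 (shut) to 1.0 (fully open); "finger_force": force on a finger pad.
Only numpy, scipy, OpenCV 4.12 (cv2) and the standard library are available. Lean on these libraries where they do the work, as an engineer would, in place of code of your own. Each camera call takes 0.05 s, during which the arm holds its last target. There are 200 camera calls.

## Task

The contactor standing against the red handwheel blocks its crank: before turning the wheel, lift the contactor away and stand it upright in the blue tray. Then take the black crank grip, close the valve (clockwise from above) until it comes up against its stop, and back it off exactly two full turns. Finish holding the crank grip between the fingers, still, at that setting, and leave the breaker, the sensor under its clear cap and the side cutter where they are.

Things in the scene. Friction and masses are not known exactly. Their poses are not given: they have to be found in the camera images.
- valve_base: fixed valve: aluminium plate 130 x 78 x 8 mm on the worktop, brass body, copper pipe (up to 34 mm high) running out to its +x. Origin on the worktop under the wheel's upright axis; x along the plate's long side, z up. A small red mark on the plate's -x side shows where the wheel's arm points when the valve is closed
- wheel_hub (a point): centre of the red handwheel, 62 mm above the worktop on the valve's axis; rim 92 mm across, hub top 11 mm above this point. An arm sticks out past the rim to a round boss whose outer edge sweeps a circle of 82 mm radius, 6 mm below to 7 mm above this point
- valve (a joint): turn of the handwheel in rad: 0 = closed against the hard stop, arm pointing to valve_base -x; grows counter-clockwise from above as it opens (2 pi a turn, up to 4 turns). Starts between 0.9 and 3.2 rad. It turns stiffly (about 0.12 N m, some 2 N at the grip) and stays where left
- crank_grip: black upright grip on the end of the wheel's arm, 22 mm diameter, 52 mm tall, spinning freely about its own upright axis, so fingers need not turn with the wheel. Origin at its centre, 96 mm above the worktop and 68 mm from the wheel's axis; its underside is 1 mm above the boss
- contactor_mid (a point): loose contactor, black and off-white block 74 x 45 x 75 mm (x, y, z; above 48 mm only 48 mm long), about 0.3 kg, standing upright beside the wheel on valve_base's +y side, its length pointing at the wheel's axis, in the way of the crank. Point at its centre, half-way up (37.5 mm above its underside); x along its 74 mm length, y across its 45 mm width, z up
- tray: fixed blue parts tray, empty, 150 x 150 x 14 mm, walls 4 mm thick, floor 4 to 5 mm thick. Origin at the centre of its underside on the worktop, x and y along its sides
- breaker: loose narrow white breaker, 73 x 17 x 86 mm, standing; origin at the centre of its underside. Leave alone
- sensor_cap: loose sensor under a clear round cap, 56 mm wide, 50 mm tall; origin at the centre of its underside. Leave alone
- side_cutter: loose side cutter with red and blue handles, 110 x 53 x 13 mm, lying; origin at the centre of its underside. Leave alone
Not all that is in view belongs to the job. What is shaped like the part that bears contactor_mid but purple is not meant.

How it is judged (in metres and radians):
On the way, in this order (a step that is already met when the one before it is completed fails the run):
1. the contactor stands upright in the tray, let go (horizontal distance between contactor_mid and tray below 0.065 m and height (world z) of contactor_mid below 0.05 m and angle between contactor_mid's own z axis and vertical below 0.15 rad and contact force between the fingers and anything else below 0.5 N), for 0.2 s.
2. the valve is closed against its stop (value of joint valve below 0.08 rad), for 0.2 s.
At the end, for the whole second after the job is handed in: The wheel is still, 2 turns (12.566 rad) from its stop, +/- 0.26 rad; the fingers hold the crank grip (over 3 N, its centre within 35 mm of the grasp point); the contactor stands upright (within 0.15 rad) on the tray floor, its centre within 65 mm of the tray centre (value of joint valve between 12.306 and 12.826 rad and velocity of joint valve between -0.1 and 0.1 rad/s and contact force between the fingers and crank_grip above 3 N and distance between the grasp point and crank_grip below 0.035 m and horizontal distance between contactor_mid and tray below 0.065 m and height (world z) of contactor_mid below 0.05 m and angle between contactor_mid's own z axis and vertical below 0.15 rad); the arm keeps its last pose, push and grip.
It fails at once if the wheel is turned while the contactor still stands against the valve (horizontal distance between contactor_mid and valve_base below 0.115 m and distance of crank_grip from where it was at the start of the episode above 0.03 m).
It fails at once if the breaker, the sensor or the side cutter is moved more than 30 mm (distance of any of breaker, sensor_cap, side_cutter from where it was at the start of the episode above 0.03 m).
It also fails if it takes over 66 s, if anything falls off the work surface, if the arm or the gripper's body presses on something with over 40 N, if the wrist force passes 120 N, or if a joint passes its speed limit or range.

## Working session

There is one attempt and no reset: what is moved stays moved. The work goes in short steps, Python scripts to look and compute and a shell command to move; the robot and the scene stay as the last step left them, time stands still between calls to the robot, and variables do not carry over. Pictures are saved under pics/ and viewed, at most 10 in all, crops included, and the job is handed in when it is done.

```bash
mkdir -p pics; ls
python3 - <<'E'
from plant import r
import cv2,json
print(r.observe())
for n in ("scene","side"):
    c=r.camera(n); cv2.imwrite(f"pics/{n}0.png",c["color"])
    print(n,c["fx"],c["cx"],c["cy"],c["R"],c["t"])
E
```

```text
pics
{'t': 0.0, 'qpos': array([ 1.24280513,  0.53719685, -0.00447937,  1.53886762,  0.00260965,
        1.06728297, -0.07120563]), 'qd': array([-3.20180275e-04, -6.20894491e-04,  1.20915718e-03,  1.39408936e-03,
        1.04495247e-03,  5.82660340e-05, -8.46831499e-04]), 'joint_torque': array([ 2.53776416e-04, -5.83412111e+01,  1.04880642e+00, -2.59101462e+01,
        1.23931031e-02,  9.35145799e-03,  2.15178829e-05]), 'tool_pos': array([ 168.06838755, -627.24435869,  230.39496516]), 'ee_rot': array([ 9.91438099e-01,  1.30574622e-01, -1.71336361e-04, -8.57519515e-04]), 'contact_force': array([ 0.39861556,  0.38416262, -0.37697417]), 'moment': array([0.009158  , 0.0038881 , 0.00366611]), 'finger_force': 0.0, 'gripper_width': 1.0008474674752765}
scene 395.8825457245737 313.875873969498 187.85525608749853 [[-0.51594847 -0.85627657 -0.0242408 ]
 [-0.49053161  0.31853172 -0.81112039]
 [ 0.70226484 -0.40660544 -0.58437668]] [341.39634921 372.24407083 832.78196844]
side 402.12558575366387 319.1367016309588 201.47536089183686 [[ 0.9993666   0.032424    0.01466538]
 [ 0.02558814 -0.36833151 -0.92934232]
 [-0.02473127  0.92912894 -0.36892788]] [-608.22390501   61.8366592  1256.07985677]
```

View pics/scene0.png

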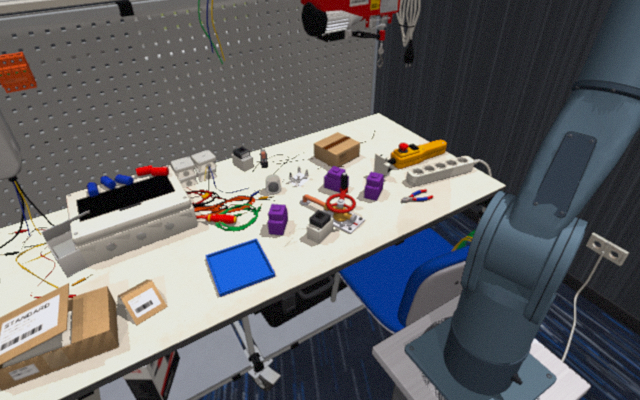

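View pics/side0.png

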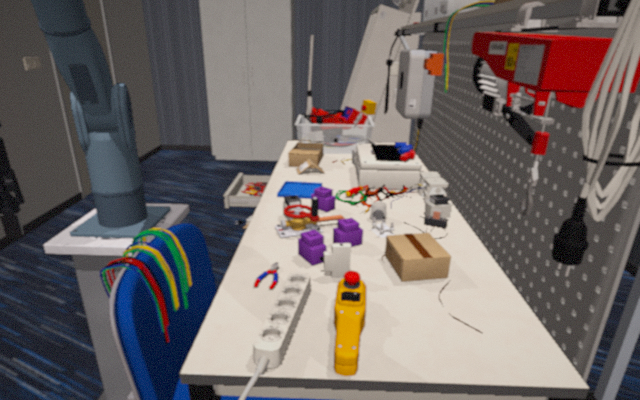

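Scene view: the wheel is at (340,203), the grip is black at about (344,184), and the tray is at (240,267). The contactor candidates are the black/off-white block at (319,226) and purple blocks at (278,219), (336,178) and (374,186). I choose (319,226) because it is black/off-white and stands against the wheel. The cutter is at (416,196) and the sensor at (273,184). The side view shows the white breaker at (337,260).

```bash
cat > h.py <<'E'
from plant import r
import cv2,numpy as np
def ray(c,u,v,z):
    "world point at height z seen at pixel u,v"
    R=np.array(c["R"]);t=np.array(c["t"]);o=-R.T@t
    d=R.T@np.array([(u-c["cx"])/c["fx"],(v-c["cy"])/c["fy"],1]);return o+d*(z-o[2])/d[2]
def proj(c,X):
    p=np.array(c["R"])@np.array(X,float)+np.array(c["t"]);return np.array([c["fx"]*p[0]/p[2]+c["cx"],c["fy"]*p[1]/p[2]+c["cy"]])
def crop(c,x0,x1,y0,y1,s,name):
    cv2.imwrite(name,cv2.resize(c["color"][y0:y1,x0:x1],None,fx=s,fy=s,interpolation=cv2.INTER_CUBIC))
E
python3 - <<'E'
from h import *
c=r.camera("scene"); crop(c,200,440,150,300,3.3,"pics/c1.png")
hsv=cv2.cvtColor(c["color"],cv2.COLOR_BGR2HSV)
m=((hsv[...,0]>100)&(hsv[...,0]<118)&(hsv[...,1]>150)).astype(np.uint8)*255; m[:,:195]=0;m[:,285:]=0;m[:230]=0;m[305:]=0
k=max(cv2.findContours(m,0,2)[0],key=cv2.contourArea)
q=cv2.approxPolyDP(k,8,True)[:,0]
for u,v in q: print("tray",u,v,ray(c,u,v,14 ).round())
for n,u,v,z in [("hub",340,203,62),("cont",319,226,37),("sensor",273,184,25),("cutter",416,196,6),("grip",344,184,96),("breaker",382,162,60)]: print(n,ray(c,u,v,z).round())
s=r.camera("side"); print(ray(s,337,260,43).round(),ray(s,299,213,62).round(), ray(s,315,205,96).round())
E
```

```text
tray 255 239 [591. 240.  14.]
tray 206 256 [602. 383.  14.]
tray 220 295 [453. 397.  14.]
tray 274 275 [439. 255.  14.]
hub [547. -25.  62.]
cont [517.  69.  37.]
sensor [796.  80.  25.]
cutter [ 502. -296.    6.]
grip [583. -63.  96.]
breaker [ 662. -278.   60.]
[ 660. -277.   43.] [550. -42.  62.] [597. -60.  96.]
```

View pics/c1.png

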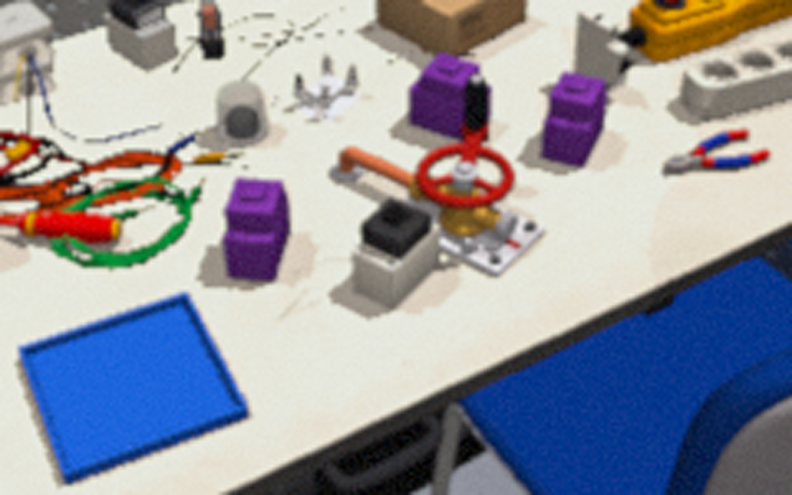

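Crop: the black/off-white contactor at crop (397,252) stands beside the wheel and isn't purple, so the choice is confirmed. The red mark is at crop (515,243), the hub at (465,173) and the grip at (475,107). The tray corners form a square of about 150 mm, centred near (521,319). Next I swing the arm over the contactor and look with the wrist camera.

```bash
python3 -m pendant '[[0.02,-0.003,-0.001,0,0,-0.04,0.085],[0.035,-0.005,-0.001,0,0,-0.067,0.085],[0.035,-0.005,-0.001,0,0,-0.067,0.085],[0.035,-0.005,-0.001,0,0,-0.067,0.085],[0.035,-0.005,-0.001,0,0,-0.067,0.085],[0.035,-0.005,-0.001,0,0,-0.067,0.085],[0.035,-0.005,-0.001,0,0,-0.067,0.085],[0.035,-0.005,-0.001,0,0,-0.067,0.085]]'
python3 -m pendant '[[0.035,-0.005,-0.001,0,0,-0.067,0.085],[0.035,-0.005,-0.001,0,0,-0.067,0.085],[0.035,-0.005,-0.001,0,0,-0.067,0.085],[0.035,-0.005,-0.001,0,0,-0.067,0.085],[0.035,-0.005,-0.001,0,0,-0.067,0.085],[0.035,-0.005,-0.001,0,0,-0.067,0.085],[0.035,-0.005,-0.001,0,0,-0.067,0.085],[0.035,-0.005,-0.001,0,0,-0.067,0.085]]'
python3 - <<'E'
from h import *
o=r.observe(); print(o["t"],o["tool_pos"],o["ee_rot"])
c=r.camera("scene")
f=lambda u,v,z: ray(c,200+u/3.3,150+v/3.3,z)
hub=f(464,175,64); mk=f(515,243,8); g=f(475,107,96)
a=lambda p:np.degrees(np.arctan2(*(p-hub)[1::-1]))
print("hub",hub,"mark",mk,a(mk),"grip",g,a(g),np.linalg.norm((g-hub)[:2]))
for n,u,v,z in [("bb",356,298-35,0),("top",397,213,75)]: print(n,f(u,v,z))
E
```

```text
t: 0.87
tool_pos: [384.8, -470.5, 239.3]
ee_rot: [0.926, 0.378, 0.0, 0.0]
contact_force: [0.9, 0.4, 0.3]
gripper_width: 0.997
finger_force: 0.0
t: 1.53
tool_pos: [498.5, -215.1, 247.4]
ee_rot: [0.793, 0.61, 0.0, 0.0]
contact_force: [0.8, 0.9, 0.5]
gripper_width: 0.996
finger_force: 0.0
1.5333 [ 498.48145396 -215.1314172   247.43098175] [7.92516962e-01 6.09849809e-01 2.24289788e-04 1.58950069e-04]
hub [544.20758908 -24.67061113  64.        ] mark [494.29052585 -48.04357584   8.        ] -154.90931589152729 grip [590.21571556 -67.73657008  96.        ] -43.10817573731147 63.01923930761345
bb [ 5.57088985e+02  8.40748413e+01 -1.13686838e-13]
top [519.89029927  61.91259187  75.        ]
```

```bash
python3 -m pendant '[[0.033,0,0,0,0,-0.075,0.085],[0.033,0,0,0,0,-0.075,0.085],[0.033,0,0,0,0,-0.075,0.085],[0.033,0,0,0,0,-0.075,0.085],[0.033,0,0,0,0,-0.075,0.085],[0.033,0,0,0,0,-0.075,0.085],[0.025,0,0,0,0,-0.075,0.085],[0.015,0,0,0,0,-0.075,0.085]]'
python3 -m pendant '[[0,0,0,0,0,0,0.085],[0,0,0,0,0,0,0.085]]'
python3 - <<'E'
from h import *
c=r.camera("wrist"); cv2.imwrite("pics/w1.png",c["color"]); print(r.observe()["tool_pos"],c["R"],c["t"])
for n,X in dict(hub=(544,-25,73),grip=(590,-68,96),cont=(518,67,75),mark=(494,-48,8)).items(): print(n,proj(c,X).round())
E
```

```text
t: 2.25
tool_pos: [503.6, 21.5, 247.5]
ee_rot: [0.575, 0.818, 0.001, -0.0]
contact_force: [-1.3, 0.1, -0.7]
gripper_width: 0.99
finger_force: 0.0
t: 2.42
tool_pos: [504.1, 17.8, 247.3]
ee_rot: [0.579, 0.816, -0.0, 0.0]
contact_force: [-0.4, -0.3, -0.3]
gripper_width: 0.996
finger_force: 0.0
[504.33962499  16.51042291 247.2485002 ] [[ 9.44085495e-01  3.29700216e-01 -5.88563870e-04]
 [ 3.17590707e-01 -9.08928050e-01  2.70159106e-01]
 [ 8.85365533e-02 -2.55240215e-01 -9.62815513e-01]] [-482.64995519 -183.00527829  352.96510766]
hub [340. 238.]
grip [369. 299.]
cont [348. 144.]
mark [291. 223.]
```

View pics/w1.png

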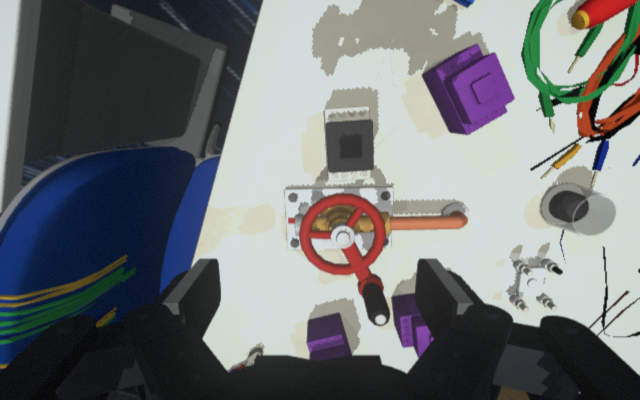

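Wrist view: contactor's black top spans (327,122) to (373,170), its sides parallel to the image axes. Hub top is at (343,238), the grip runs from (362,280) to (380,320), the mark is at (291,222), and the plate spans (286,186) to (393,248).

Run:
```python
from h import *
c=r.camera("wrist")
P=lambda n,u,v,z: print(n,ray(c,u,v,z).round(1))
for z in (66,75):
  for u,v in [(327,122),(373,122),(327,170),(374,170),(350,146)]: P(f"top{z}",u,v,z)
P("lowA",326,108,48);P("lowB",374,107,48)
P("hub",343,238,73); P("mark",291,222,8); P("plTL",286,186,8);P("plTR",393,185,8)
P("griptop",379,320,122);P("gripbot",362,280,70)
# refined top from black mask
g=cv2.cvtColor(c["color"],cv2.COLOR_BGR2GRAY); m=(g<95).astype(np.uint8)*255; m[:112]=0;m[175:]=0;m[:,:318]=0;m[:,382:]=0
k=max(cv2.findContours(m,0,2)[0],key=cv2.contourArea); b=cv2.minAreaRect(k);print(b)
for p in cv2.boxPoints(b): P("box",*p,75)
```

```text
top66 [493.5  77.7  66. ]
top66 [534.7  92.   66. ]
top66 [508.8  34.6  66. ]
top66 [552.5  49.7  66. ]
top66 [522.   63.8  66. ]
top75 [493.2  77.8  75. ]
top75 [533.2  91.7  75. ]
top75 [508.1  35.9  75. ]
top75 [550.6  50.6  75. ]
top75 [520.9  64.3  75. ]
lowA [488.7  89.8  48. ]
lowB [533.2 106.2  48. ]
hub [547.1 -24.9  73. ]
mark [493.5 -48.1   8. ]
plTL [474.2  -7.5   8. ]
plTR [592.7  34.8   8. ]
griptop [596.9 -73.6 122. ]
gripbot [583.5 -64.2  70. ]
((350.0428161621094, 144.18482971191406), (50.15214157104492, 46.970848083496094), 86.42366790771484)
box [491.1  78.4  75. ]
box [530.9  94.9  75. ]
box [550.7  53.   75. ]
box [509.4  35.7  75. ]
```

```bash
python3 -m pendant '[[0.020,0.0157,0.02,0,0,0,0.085],[0.0204,0.0157,0.025,0,0,0,0.085],[0,0,0.035,0,0,0,0.085],[0,0,0.035,0,0,0,0.085],[0,0,0.015,0,0,0,0.085],[0,0,0,0,0,0,0.085],[0,0,0,0,0,0,0.085]]'
python3 - <<'E'
from h import *
c=r.camera("wrist"); cv2.imwrite("pics/w2.png",c["color"]); print(r.observe()["tool_pos"],proj(c,(521,65,75)))
E
```

```text
t: 3.1
tool_pos: [520.5, 64.7, 116.9]
ee_rot: [0.58, 0.815, -0.001, -0.0]
contact_force: [0.3, -1.0, 0.9]
gripper_width: 0.993
finger_force: 0.0
[521.4599242   65.09615253 118.05358673] [316.95761209 234.34840765]
```

View pics/w2.png

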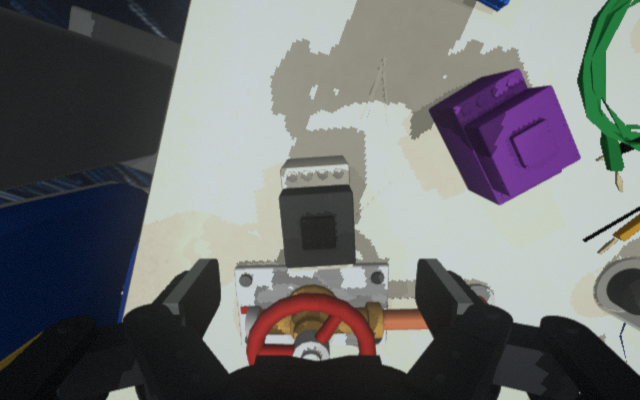

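The contactor's top centre is at about (318,228), predicted (317,234), midway between the fingers at (219,270) and (418,270). Descend and grip.

```bash
python3 -m pendant '[[0.002,0,0.03,0,0,0,0.085],[0.001,0,0.03,0,0,0,0.085],[0,0,0.02,0,0,0,0.085],[0,0,0.005,0,0,0,0.085],[0,0,0,0,0,0,0.085]]'
python3 -m pendant '[[0,0,0,0,0,0,0.03],[0,0,0,0,0,0,0.03],[0,0,0,0,0,0,0.03],[0,0,0,0,0,0,0.03],[0,0,0,0,0,0,0.03],[0,0,0,0,0,0,0.03],[0,0,0,0,0,0,0.03],[0,0,0,0,0,0,0.03]]' 50
```

```text
t: 3.57
tool_pos: [520.0, 68.3, 32.6]
ee_rot: [0.579, 0.815, -0.0, 0.0]
contact_force: [-0.2, -0.5, 0.6]
gripper_width: 0.996
finger_force: 0.0
t: 4.23
tool_pos: [520.5, 68.6, 33.9]
ee_rot: [0.579, 0.815, 0.0, 0.001]
contact_force: [-2.2, -1.1, 10.1]
gripper_width: 0.52
finger_force: 49.7
```

```bash
python3 -m pendant '[[0,0,-0.015,0,0,0,0.03],[0,0,-0.03,0,0,0,0.03],[0,0,-0.035,0,0,0,0.03],[0,0,-0.02,0,0,0,0.03],[0.015,0.0052,0,0,0,0,0.03],[0.025,0.0088,0,0,0,0,0.03],[0.03,0.0105,0,0,0,0,0.03],[0.03,0.0105,0,0,0,0,0.03]]'
python3 -m pendant '[[0.03,0.0105,0,0,0,0,0.03],[0.03,0.0105,0,0,0,0,0.03],[0.03,0.0105,0,0,0,0,0.03],[0.025,0.009,0,0,0,0,0.03],[0.015,0.005,0,0,0,0,0.03],[0.006,0.0025,0,0,0,0,0.03],[0,0,0,0,0,0,0.03],[0,0,0,0,0,0,0.03]]'
python3 - <<'E'
from h import *
c=r.camera("scene"); crop(c,150,450,100,325,2.6,"pics/c2.png")
s=r.camera("wrist"); cv2.imwrite("pics/w3.png",s["color"]); print(r.observe()["tool_pos"])
E
```

```text
t: 4.9
tool_pos: [519.5, 174.7, 132.8]
ee_rot: [0.58, 0.815, -0.0, 0.0]
contact_force: [0.1, -0.2, -4.4]
gripper_width: 0.515
finger_force: 52.1
t: 5.57
tool_pos: [520.2, 317.3, 132.0]
ee_rot: [0.579, 0.815, -0.001, 0.0]
contact_force: [0.0, -1.7, -3.8]
gripper_width: 0.518
finger_force: 52.1
[520.64307898 316.32471252 132.03483307]
```

View pics/c2.png

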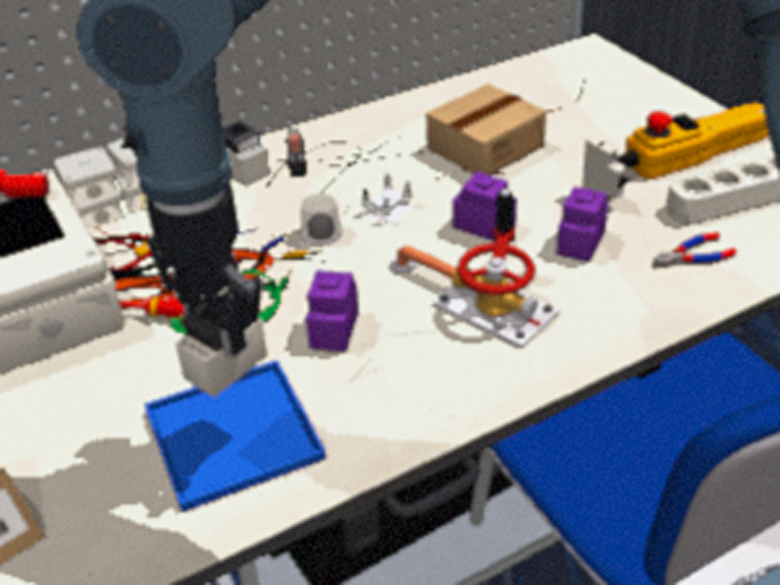

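The contactor hangs upright in the gripper at crop (222,350), above the tray at crop (235,435), and the wheel area is clear. Lower it and release.

```bash
python3 -m pendant '[[0,0,0.02,0,0,0,0.03],[0,0,0.03,0,0,0,0.03],[0,0,0.025,0,0,0,0.03],[0,0,0.01,0,0,0,0.03],[0,0,0.004,0,0,0,0.03],[0,0,0.002,0,0,0,0.03],[0,0,0.001,0,0,0,0.03],[0,0,0,0,0,0,0.03]]'
python3 -m pendant '[[0,0,0.001,0,0,0,0.03],[0,0,0,0,0,0,0.03]]'
```

```text
t: 6.33
tool_pos: [521.0, 319.3, 41.6]
ee_rot: [0.579, 0.815, 0.001, 0.0]
contact_force: [0.4, 0.0, -2.5]
gripper_width: 0.519
finger_force: 52.0
t: 6.5
tool_pos: [520.6, 319.2, 40.1]
ee_rot: [0.579, 0.815, 0.001, 0.0]
contact_force: [-0.6, 0.6, -4.4]
gripper_width: 0.518
finger_force: 52.1
```

```bash
python3 -m pendant '[[0,0,0.0015,0,0,0,0.03],[0,0,0.001,0,0,0,0.03],[0,0,0,0,0,0,0.03]]'
python3 -m pendant '[[0,0,0,0,0,0,0.06],[0,0,0,0,0,0,0.085],[0,0,0,0,0,0,0.085],[0,0,0,0,0,0,0.085],[0,0,0,0,0,0,0.085],[0,0,0,0,0,0,0.085],[0,0,0,0,0,0,0.085],[0,0,0,0,0,0,0.085]]'
```

```text
t: 6.75
tool_pos: [520.5, 319.2, 38.0]
ee_rot: [0.579, 0.815, 0.0, 0.0]
contact_force: [-1.7, -1.8, 6.5]
gripper_width: 0.518
finger_force: 53.1
t: 7.42
tool_pos: [520.1, 318.8, 36.7]
ee_rot: [0.579, 0.815, -0.0, -0.0]
contact_force: [-0.3, 0.6, -0.1]
gripper_width: 0.999
finger_force: 0.0
```

```bash
python3 -m pendant '[[0,0,-0.02,0,0,0,0.085],[0,0,-0.035,0,0,0,0.085],[0,0,-0.035,0,0,0,0.085],[0,0,-0.035,0,0,0,0.085],[-0.015,-0.002,-0.03,0,0,0,0.085],[-0.03,-0.0045,-0.01,0,0,0,0.085],[-0.035,-0.0053,0,0,0,0,0.085],[-0.035,-0.0053,0,0,0,0,0.085]]'
python3 -m pendant '[[-0.035,-0.0053,0,0,0,0,0.085],[-0.035,-0.0053,0,0,0,0,0.085],[-0.035,-0.0053,0,0,0,0,0.085],[-0.035,-0.0053,0,0,0,0,0.085],[-0.035,-0.0053,0,0,0,0,0.085],[-0.035,-0.0053,0,0,0,0,0.085],[-0.035,-0.0053,0,0,0,0,0.085],[-0.02,-0.003,0,0,0,0,0.085]]'
python3 -m pendant '[[-0.012,-0.002,0,0,0,0,0.085],[0,0,0,0,0,0,0.085],[0,0,0,0,0,0,0.085]]'
python3 - <<'E'
from h import *
c=r.camera("wrist"); cv2.imwrite("pics/w4.png",c["color"]); s=r.camera("scene"); S=s["color"][100:325,150:450]
for n,X in dict(hub=(547,-25,73),grip=(594.5,-72.7,122),gb=(594.5,-72.7,70)).items(): print(n,proj(c,X).round())
W=c["color"][100:400,160:480]
cv2.imwrite("pics/m4.png",np.hstack([cv2.resize(W,(400,375)),cv2.resize(S,(400,375)[::1] if 0 else (400,375))]))
print(r.observe()["tool_pos"])
E
```

```text
t: 8.08
tool_pos: [542.4, 204.2, 203.1]
ee_rot: [0.578, 0.816, 0.001, 0.001]
contact_force: [0.7, -0.6, 0.0]
gripper_width: 0.996
finger_force: 0.0
t: 8.75
tool_pos: [591.6, -64.2, 201.6]
ee_rot: [0.581, 0.814, -0.001, 0.001]
contact_force: [-0.0, -0.5, 0.2]
gripper_width: 0.996
finger_force: 0.0
t: 9.0
tool_pos: [593.3, -69.6, 201.7]
ee_rot: [0.579, 0.815, 0.0, -0.0]
contact_force: [-0.2, 0.7, 0.2]
gripper_width: 0.996
finger_force: 0.0
hub [280. 129.]
grip [316. 220.]
gb [317. 202.]
[593.26610355 -67.90612757 201.91390541]
```

View pics/m4.png

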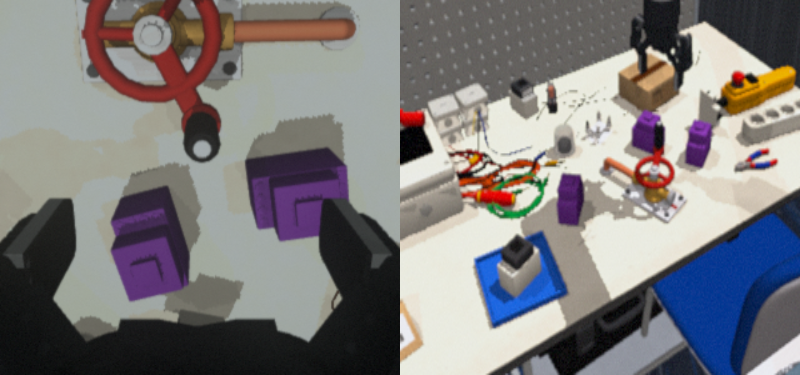

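The contactor stands upright in the tray at right-hand (518,265). The grip top is at crop (202,150), i.e. pixel (321.6,220) against (316,220) predicted, so it sits about 3 mm further along tool y. Correct for that, descend and grip.

```bash
python3 -m pendant '[[-0.002,0.0015,0.02,0,0,0,0.085],[-0.0015,0.0015,0.03,0,0,0,0.085],[0,0,0.03,0,0,0,0.085],[0,0,0.025,0,0,0,0.085],[0,0,0.011,0,0,0,0.085],[0,0,0,0,0,0,0.085],[0,0,0,0,0,0,0.085]]'
python3 -m pendant '[[0,0,0,0,0,0,0.01],[0,0,0,0,0,0,0.01],[0,0,0,0,0,0,0.01],[0,0,0,0,0,0,0.01],[0,0,0,0,0,0,0.01],[0,0,0,0,0,0,0.01],[0,0,0,0,0,0,0.01],[0,0,0,0,0,0,0.01]]' 40
python3 -m pendant '[[0,0,0,0,0,0,0.01],[0,0,0,0,0,0,0.01]]'
```

```text
t: 9.68
tool_pos: [597.7, -71.7, 86.3]
ee_rot: [0.578, 0.816, 0.0, -0.0]
contact_force: [0.2, 0.5, 0.7]
gripper_width: 0.996
finger_force: 0.0
t: 10.35
tool_pos: [597.6, -73.2, 86.4]
ee_rot: [0.579, 0.815, -0.0, 0.0]
contact_force: [-1.3, -0.8, 6.2]
gripper_width: 0.244
finger_force: 39.0
t: 10.52
tool_pos: [597.7, -73.2, 86.4]
ee_rot: [0.579, 0.815, 0.0, 0.0]
contact_force: [-2.2, 0.3, 6.3]
gripper_width: 0.24
finger_force: 39.0
```

```bash
python3 -m pendant '[[-0.0025,-0.0068,0,0,0,0,0.01],[-0.0028,-0.0068,0,0,0,0,0.01],[-0.0013,-0.0088,0,0,0,0,0.01],[-0.001,-0.0088,0,0,0,0,0.01],[0.0008,-0.0088,0,0,0,0,0.01],[0.0015,-0.0088,0,0,0,0,0.01],[0,0,0,0,0,0,0.01]]'
python3 -m pendant '[[0.003,-0.0082,0,0,0,0,0.01],[0.0038,-0.0082,0,0,0,0,0.01],[0.005,-0.0072,0,0,0,0,0.01],[0.0058,-0.0069,0,0,0,0,0.01],[0,0,0,0,0,0,0.01]]'
```

```text
t: 11.1
tool_pos: [551.1, -95.3, 86.4]
ee_rot: [0.579, 0.815, -0.001, -0.0]
contact_force: [-1.7, -0.6, 7.7]
gripper_width: 0.24
finger_force: 40.6
t: 11.52
tool_pos: [516.3, -87.8, 86.3]
ee_rot: [0.579, 0.815, -0.001, -0.0]
contact_force: [-2.7, -0.3, 10.4]
gripper_width: 0.24
finger_force: 40.9
```

```bash
python3 -m pendant '[[0.0067,-0.0058,0,0,0,0,0.01],[0.0074,-0.005,0,0,0,0,0.01],[0.008,-0.0039,0,0,0,0,0.01],[0.0084,-0.0029,0,0,0,0,0.01],[0,0,0,0,0,0,0.01]]'
python3 -m pendant '[[0.0043,-0.0009,0,0,0,0,0.01],[0.0044,-0.0008,0,0,0,0,0.01],[0,0,0,0,0,0,0.01]]'
python3 -m pendant '[[0.0044,-0.0004,0,0,0,0,0.01],[0.0045,-0.0002,0,0,0,0,0.01],[0,0,0,0,0,0,0.01]]'
```

```text
t: 11.93
tool_pos: [490.1, -64.0, 86.3]
ee_rot: [0.579, 0.816, -0.0, -0.0]
contact_force: [-1.6, 1.2, 10.5]
gripper_width: 0.24
finger_force: 40.9
t: 12.18
tool_pos: [486.2, -57.1, 86.3]
ee_rot: [0.579, 0.815, -0.0, 0.0]
contact_force: [-0.6, 0.8, 10.2]
gripper_width: 0.24
finger_force: 40.8
t: 12.43
tool_pos: [483.6, -51.0, 86.3]
ee_rot: [0.579, 0.815, -0.001, 0.001]
contact_force: [1.8, -5.3, 8.7]
gripper_width: 0.244
finger_force: 40.6
```

```bash
python3 -m pendant '[[0.003,0.0002,0,0,0,0,0.01],[0,0,0,0,0,0,0.01]]'
python3 -m pendant '[[0.003,0.0003,0,0,0,0,0.01],[0,0,0,0,0,0,0.01],[0,0,0,0,0,0,0.01],[0,0,0,0,0,0,0.01]]'
python3 - <<'E'
from h import *
c=r.camera("wrist"); W=c["color"][:,100:540]; s=r.camera("scene"); S=s["color"][170:245,290:390]
cv2.imwrite("pics/m5.png",np.hstack([cv2.resize(W,(440,400)),cv2.resize(S,(360,400))]))
E
```

```text
t: 12.6
tool_pos: [483.5, -50.9, 86.4]
ee_rot: [0.58, 0.814, -0.002, 0.002]
contact_force: [5.1, -11.2, 5.7]
gripper_width: 0.243
finger_force: 40.3
t: 12.93
tool_pos: [483.5, -50.7, 86.4]
ee_rot: [0.581, 0.814, -0.003, 0.003]
contact_force: [7.4, -18.9, 3.8]
gripper_width: 0.242
finger_force: 40.1
```

View pics/m5.png

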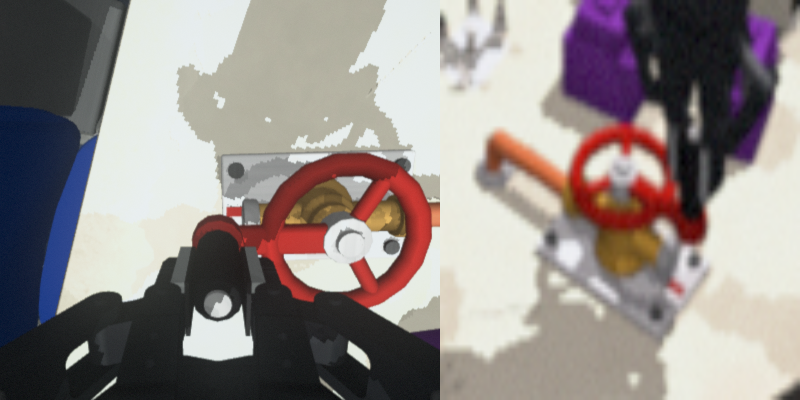

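The stop is confirmed: the TCP stayed at (483.5,-50.8) while the force rose to about 20 N, and the arm at left (220,235) lies over the red mark at left (235,212). The contactor is clear. Now I open it, in 15° steps.

```bash
python3 -m pendant '[[-0.008,0,0,0,0,0,0.01],[-0.0176,0.0023,0,0,0,0,0.01],[-0.0164,0.0068,0,0,0,0,0.01],[-0.0141,0.0108,0,0,0,0,0.01],[-0.0108,0.0141,0,0,0,0,0.01],[-0.0068,0.0164,0,0,0,0,0.01],[-0.0023,0.0176,0,0,0,0,0.01],[0,0,0,0,0,0,0.01]]'
```

```text
t: 13.7
tool_pos: [573.4, -90.3, 86.3]
ee_rot: [0.578, 0.816, 0.001, 0.0]
contact_force: [1.3, 1.8, 10.2]
gripper_width: 0.241
finger_force: 40.9
```

```bash
python3 -m pendant '[[0.0023,0.0176,0,0,0,0,0.01],[0.0068,0.0164,0,0,0,0,0.01],[0.0108,0.0141,0,0,0,0,0.01],[0.0141,0.0108,0,0,0,0,0.01],[0.0164,0.0068,0,0,0,0,0.01],[0.0176,0.0023,0,0,0,0,0.01],[0,0,0,0,0,0,0.01]]'
```

```text
t: 14.28
tool_pos: [610.6, -2.3, 86.3]
ee_rot: [0.577, 0.817, -0.001, -0.002]
contact_force: [-3.4, 1.5, 11.2]
gripper_width: 0.239
finger_force: 41.0
```

```bash
python3 -m pendant '[[0.0176,-0.0023,0,0,0,0,0.01],[0.0164,-0.0068,0,0,0,0,0.01],[0.0141,-0.0108,0,0,0,0,0.01],[0.0108,-0.0141,0,0,0,0,0.01],[0.0068,-0.0164,0,0,0,0,0.01],[0.0023,-0.0176,0,0,0,0,0.01],[0,0,0,0,0,0,0.01]]'
python3 -m pendant '[[-0.0023,-0.0176,0,0,0,0,0.01],[-0.0068,-0.0164,0,0,0,0,0.01],[-0.0108,-0.0141,0,0,0,0,0.01],[-0.0141,-0.0108,0,0,0,0,0.01],[-0.0164,-0.0068,0,0,0,0,0.01],[-0.0176,-0.0023,0,0,0,0,0.01],[0,0,0,0,0,0,0.01]]'
```

```text
t: 14.87
tool_pos: [522.7, 36.0, 86.3]
ee_rot: [0.579, 0.816, -0.001, -0.001]
contact_force: [-2.1, 4.3, 10.0]
gripper_width: 0.24
finger_force: 40.9
t: 15.45
tool_pos: [485.0, -54.5, 86.3]
ee_rot: [0.581, 0.814, -0.0, 0.001]
contact_force: [1.3, -1.2, 11.0]
gripper_width: 0.243
finger_force: 41.9
```

One full turn is done and tracking is good. Second turn:

```bash
python3 -m pendant '[[-0.0176,0.0023,0,0,0,0,0.01],[-0.0164,0.0068,0,0,0,0,0.01],[-0.0141,0.0108,0,0,0,0,0.01],[-0.0108,0.0141,0,0,0,0,0.01],[-0.0068,0.0164,0,0,0,0,0.01],[-0.0023,0.0176,0,0,0,0,0.01],[0,0,0,0,0,0,0.01]]'
python3 -m pendant '[[0.0023,0.0176,0,0,0,0,0.01],[0.0068,0.0164,0,0,0,0,0.01],[0.0108,0.0141,0,0,0,0,0.01],[0.0141,0.0108,0,0,0,0,0.01],[0.0164,0.0068,0,0,0,0,0.01],[0.0176,0.0023,0,0,0,0,0.01],[0,0,0,0,0,0,0.01]]'
python3 -m pendant '[[0.0176,-0.0023,0,0,0,0,0.01],[0.0164,-0.0068,0,0,0,0,0.01],[0.0141,-0.0108,0,0,0,0,0.01],[0.0108,-0.0141,0,0,0,0,0.01],[0.0068,-0.0164,0,0,0,0,0.01],[0.0023,-0.0176,0,0,0,0,0.01],[0,0,0,0,0,0,0.01]]'
```

```text
t: 16.03
tool_pos: [573.2, -90.3, 86.3]
ee_rot: [0.578, 0.816, 0.001, 0.0]
contact_force: [0.2, 2.6, 11.2]
gripper_width: 0.244
finger_force: 41.9
t: 16.62
tool_pos: [610.7, -2.5, 86.3]
ee_rot: [0.577, 0.816, -0.001, -0.001]
contact_force: [-2.6, 1.5, 11.0]
gripper_width: 0.242
finger_force: 42.0
t: 17.2
tool_pos: [522.6, 36.0, 86.3]
ee_rot: [0.579, 0.816, -0.001, -0.001]
contact_force: [-3.8, 4.0, 10.5]
gripper_width: 0.242
finger_force: 42.0
```

```bash
python3 -m pendant '[[-0.0023,-0.0176,0,0,0,0,0.01],[-0.0068,-0.0164,0,0,0,0,0.01],[-0.0108,-0.0141,0,0,0,0,0.01],[-0.0141,-0.0108,0,0,0,0,0.01],[-0.0164,-0.0068,0,0,0,0,0.01],[-0.0136,-0.002,0,0,0,0,0.01],[0,0,0,0,0,0,0.01],[0,0,0,0,0,0,0.01]]'
python3 -m pendant '[[0,0,0,0,0,0,0.01],[0,0,0,0,0,0,0.01],[0,0,0,0,0,0,0.01],[0,0,0,0,0,0,0.01]]'
python3 - <<'E'
from h import *
s=r.camera("scene"); w=r.camera("wrist")["color"][:,100:540]
cv2.imwrite("pics/m6.png",np.hstack([w[:,:],cv2.resize(s["color"][170:310,190:390],(360,252)) if 0 else cv2.resize(s["color"][165:310,200:385],(360,400))]))
E
```

```text
t: 17.87
tool_pos: [482.9, -49.2, 86.3]
ee_rot: [0.58, 0.814, -0.001, 0.0]
contact_force: [-0.5, -2.1, 11.3]
gripper_width: 0.241
finger_force: 42.1
t: 18.2
tool_pos: [482.6, -48.4, 86.3]
ee_rot: [0.58, 0.815, -0.001, 0.0]
contact_force: [-0.2, -2.1, 12.6]
gripper_width: 0.243
finger_force: 42.1
```

View pics/m6.png

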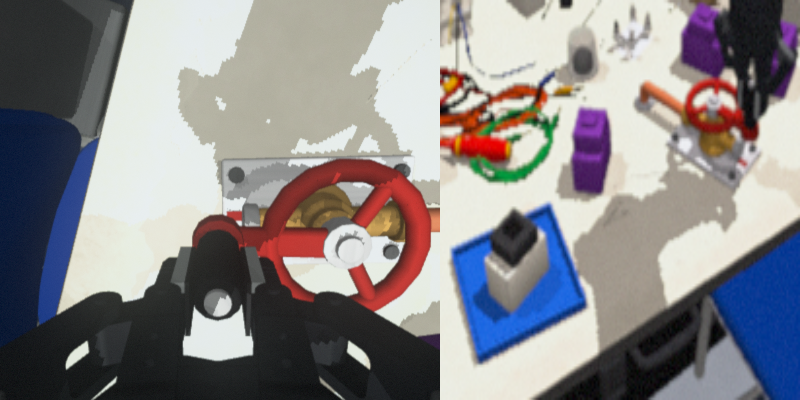

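The wheel arm is back over the red mark, as it was at the stop. The TCP is about 2.5 mm (0.04 rad) from the stop pose, two turns up, and the contactor stands in the tray at (515,260). Handing in.

```bash
python3 -c "
from plant import r
print(r.job_done())"
```

```text
the job is handed in; nothing more can be done
None
```

I handed the job in (no verdict was returned) with the contactor upright in the blue tray, the valve closed to its stop and backed off two full turns (to about 0.04 rad by tool position), and the fingers still holding the crank grip at about 42 N; the arm was kept clear of the breaker, sensor and side cutter, but I took no final check of their positions.

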